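# Refit the return spring of a chip cutter

### The job

The loose tension spring is the return spring of the chip cutter on the counter. Drop its bent pin all the way into the hole of the anchor block (the block may be clamped anywhere in its range of adjustment, so feel for the hole gently), then stretch the spring and put its eye fully down over the post on the pusher, so that the spring draws the pusher home while the pin still sits all the way down in its hole. Never press or pull hard on the cutter with the spring, and leave the other things on the counter standing where they are.

Things in the scene. Friction and masses are not known exactly. Their poses are not given: they have to be found in the camera images.
- cutter: Chip cutter bed, fixed, aluminium, 335 x 84 mm. Origin on the counter at mid width; x runs along the bed from the anchor block to the upright cutting grid (x = 160 to 172 mm, 88 mm high); z up. Side rails at y = 34 to 40 mm either side, tops at z = 20 mm. Lug and thumb screw behind the anchor: x = -149 to -166 mm, up to z = 38 mm. All 'bed' coordinates below are in this frame.
- anchor_range (a point): Middle of the anchor hole's range: bed x = -115, y = 0, z = 47 mm (block's top). The steel anchor block (30 mm along x, 34 wide) has in the middle of its flat top one upright hole: 7 mm along x, 9 along y, 20 deep. Its own place is NOT reported: it is clamped immovably with the hole's centre at y = 0 and anywhere from x = -122 to -108 mm, so within 7 mm of this point.
- rib (a point): Middle of the top of the bed's centre rib: bed x = -19, y = 0, z = 28 mm. The rib is 10 mm wide and runs along y = 0 from x = -88 to x = 50 mm; the undersides of the spring's two black end blocks come to rest on it.
- post (a point): Top of the steel post on the pusher carriage: 7 mm diameter, its top 2 mm tapered to 4. At bed z = 45.5 mm, y = 0, x = 64 mm + joint pusher. It stands 9 mm above the carriage deck (z = 36.5 mm), which begins 8 mm before it, towards the anchor. A black pusher plate 62 mm wide, top at z = 78 mm, stands 34 mm past the post.
- pusher (a joint): Slide of the pusher carriage along the bed's x, m: 0 = home (nearest the anchor, against its stop), 0.03 = farthest. Moves freely with about 1 N of friction.
- spring: Tension spring, about 0.09 kg, coil 19 mm thick, kept straight by a telescoping guide. Origin: centre of the underside of its pin-end block; x runs from pin to eye, z up. From the block a 5 mm wire runs 44 mm in -x (axis at z = 22 mm) and bends down into the pin. Fully home, the block stands on the rib and the pin tip is 15 mm deep in the hole.
- pin_tip (a point): Lowest point of the bent pin (5 mm diameter, cut off square): spring frame x = -44, y = 0, z = 4 mm.
- pin_grip (a point): Middle of the black pin-end block (24 mm along the spring, 14 wide, 28 tall): 44 mm from the pin along the spring, 10 mm above the pin's tip.
- eye (a point): Centre of the round wire eye at the other end: opening about 12 mm, wire 5 mm, lying level, its middle plane 13 mm above the end blocks' undersides (at bed z = 41 mm when fully down on the post). At rest 154 mm from the pin along the spring; 168 to 215 mm when on the post.
- eye_grip (a point): Middle of the black eye-end block (24 x 14 x 28 mm like the other): 40 mm from the eye, towards the pin, and 1 mm above the eye's middle plane.
- eye_end (a joint): Extension of the spring, m: 0 = unstretched, at most 0.08. It pulls with 2 N + 200 N per metre of extension.
- salt_shaker: Salt shaker, 44 x 44 x 90 mm, bystander; origin under its centre.
- tea_light: Tea light, 38 mm across, 15 mm tall, bystander; origin under its centre.
- pepper_mill: Wooden pepper mill, 58 x 58 x 170 mm, bystander; origin under its centre.
- avocado: Avocado, 101 x 68 x 68 mm, bystander; origin under its centre.
- lemon: Lemon, 71 x 53 x 51 mm, bystander; origin under its centre.
- small_jar: Spice jar, 44 x 44 x 105 mm, bystander; origin under its centre.

How it is judged:
On the way, in this order (a step that is already met when the one before it is completed fails the run):
1. the bent pin is down in the anchor block's hole (x of pin_tip in the frame of cutter between -0.1255 and -0.1052 m and y of pin_tip in the frame of cutter between -0.006 and 0.006 m and z of pin_tip in the frame of cutter below 0.038 m), for 0.2 s.
2. with the pin still in the hole, the eye is down over the post (x of pin_tip in the frame of cutter between -0.1255 and -0.1052 m and y of pin_tip in the frame of cutter between -0.006 and 0.006 m and z of pin_tip in the frame of cutter below 0.042 m and horizontal distance between eye and post below 0.0045 m and z of eye in the frame of cutter below 0.0445 m), for 0.2 s.
At the end, for the whole second after the job is handed in: The pin's tip is at least 9 mm deep in the anchor block's hole, the eye is round the post (centres within 4.5 mm) and down (its middle plane no more than 44.5 mm above the bed's underside), the spring is stretched by more than 8 mm and at rest, and the pusher is within 2 mm of home (all of step 1 and horizontal distance between eye and post below 0.0045 m and z of eye in the frame of cutter below 0.0445 m and value of joint pusher below 0.002 m and value of joint eye_end above 0.008 m and linear speed of spring below 0.02 m/s); the robot touches nothing.
It fails at once if the spring presses or pulls on the cutter with more than 50 N (contact force between spring and cutter above 50 N).
It fails at once if another thing on the counter is pushed more than 30 mm away (distance of any of salt_shaker, tea_light, pepper_mill, avocado, lemon, small_jar from where it was at the start of the episode above 0.03 m).
It fails at once if the salt shaker, pepper mill or spice jar is knocked over (angle between any of salt_shaker, pepper_mill, small_jar's own z axis and vertical above 0.6 rad).
It also fails if it takes over 61 s, if anything falls off the work surface, if the arm or the gripper's body presses on something with over 40 N, if the wrist force passes 120 N, or if a joint passes its speed limit or range.

### The arm

A 6-joint arm with a two-finger parallel gripper is mounted at the origin on a cart in front of the work surface, level with it; the furniture and walls round the work are solid. World frame = base frame: x ahead of the robot, y to its left, z up, the work surface at z = 0. Lengths are in m, angles in rad, forces in N, time in s.
With the tool pointing down it reaches from about 0.375 to 0.75 m from the base axis. Payload 9 kg.
Tool frame: the origin (TCP) lies on the centre line of the jaws, within the pads' length; the fingertips stand 14 mm ahead of it and the grasp point (between the pads) lies 5 mm behind it; z points along the fingers, y is the line along which they close (so a half turn about z gives the same grasp; the last joint's range is limited). The gripper opens to 85 mm and grips with 20 to 120 N. Pads are 22 mm wide; open, the fingers measure 114 mm over their backs; the gripper's body (76 mm by 85 mm) begins 54 mm behind the grasp point. The pads swing forward as they close: fully open they stand 13 mm farther back than shut.
Start: joints at [0.983, 0.104, 0.097, 1.564, 0, 1.353], TCP at [0.217, 0.559, 0.245] pointing down, gripper open.
Joint ranges: [-2.99, 2.99], [-0.84, 1.86], [-1.1, 1.16], [-1.84, 2.11], [-1.51, 1.56], [-3.14, 3.14]. Speed limits (rad/s): [2.22, 2.22, 2.57, 3.14, 3.14, 3.14].

### API

Orientations are given as a unit quaternion [w, x, y, z].
In Python, from rig import manip, vision, sign_off gives the robot as it stands.
- The arm moves only by the tool apply_moves, never from a script. Its argument "targets" is one flat list of numbers, 7 for each row, row after row: the gripper's target within -1 to 1 (shut at 1, half-way at 0, fully open at -1), then the shift along the tool's x, y, z in mm, then the turn, a rotation vector about the tool's x, y, z in rad. In form: [hand, x, y, z, ax, ay, az, hand, x, y, z, ax, ay, az, ...]. A call has 1 to 10 rows; each row is the pose to reach, as a shift and turn from the pose commanded when the call began, along the tool's axes at that moment; what a row does not reach only later rows make up. A row lasts 1/12 s, in which the tool goes at most 41.7 mm and 7.16 degrees, less where a joint would pass 70% of its speed; a pose out of reach is approached as far as the arm can. A call with a gripper value outside its range is refused whole. The fingers move at their own pace and stop on an object; "force" is the grip in N (left out, the last holds). Time passes only in rows, so rows that repeat a pose let the fingers close. It gives the time, the measured TCP pose, the force, the opening and the grip force at its end, in the units of the state.
- manip.get_state(): the state, without advancing time (a new reading comes with each control period).
- vision.camera(name): name is "scene" or "top" or "wrist"; returns the picture (400x640x3 uint8, red, green, blue); there is no depth.
- vision.camera_model(name): a dict with "fov_y" (degrees; the focal length in pixels is half the picture's height over the tangent of half this angle, whatever the lens; pixels are square), "cx", "cy" (the principal point, pixels), "R" (3x3) and "t" (3): a world point X has camera coordinates R X + t. Camera axes: x right, y down, z forward; pixel columns grow to the right and rows downward; lengths in m; the calibration is good to about 2 mm. The wrist camera is an equidistant fisheye: a pixel r from the principal point sees the ray r / f radians off the axis. A picture is of the moment at which its call begins: read the wrist's pose just before it. camera_model takes no time and is no camera call; for the wrist camera it gives the pose at the moment of the call.
- sign_off(): hands the job in; it is judged then, once.
Trained networks look in the newest picture that a camera, given by its name, has taken for a name from the list of things; names that differ only in an ending like _2 or _b are one class to them, and where a whole thing is asked for, a point or a joint stands for the part that bears it (a point fixed in the world has none). Each returns a list of dicts, best first, with "score" (0 to 1); they miss things now and then, are a little off and sometimes report something else, mostly with a low value. They report only what shows in the picture. A call takes as long as a camera call.
- vision.boxes_of(label, camera): "position" ([x, y, z] in m, in world coordinates, good to about 4 mm: the middle of the surface that is visible of it).
- vision.tip_of(label, camera): "position" ([x, y, z] in m, in world coordinates, good to about 4 mm: a listed point, or the origin of a listed thing).
The state is a dict: "time": time; "joint_positions": joint angles; "qvel": joint speeds; "joint_torque": joint torques, N m; "position": TCP position; "tool_rot": TCP orientation; "ft_force": force on the tool from outside, world axes, zero at the start; "ft_torque": the same for the moment, N m; "opening": finger opening in m; "gripper_force": force on a finger pad.
Only numpy, scipy, OpenCV 4.12 (cv2) and the standard library are available. Lean on these libraries where they do the work, as an engineer would, in place of code of your own. Each camera call takes 0.05 s, during which the arm holds its last target. There are 200 camera calls.

## Working session

There is one attempt and no reset: what is moved stays moved. The work goes in short steps, Python scripts to look and compute and a tool call to move; the robot and the scene stay as the last step left them, time stands still between calls to the robot, and variables do not carry over. Pictures are saved under pics/ and viewed, at most 10 in all, crops included, and the job is handed in when it is done.

Besides the shell and the picture viewer there is one more tool, called in YAML: its name, and indented under it one key for each argument. apply_moves: Moves the arm, as the interface text tells. Its arguments: {"type":"object","properties":{"targets":{"type":"array"},"force":{"type":"number"}},"required":["targets"]}

```bash
mkdir -p pics; python3 - <<'E'
from rig import manip, vision
import cv2, numpy as np
s=manip.get_state(); print(s['time'],s['position'],s['tool_rot'],s['opening'])
ims=[]
for c in ['scene','top']:
    im=vision.camera(c); ims.append(im)
    m=vision.camera_model(c); f=200/np.tan(np.radians(m['fov_y']/2)); R=np.array(m['R']);t=np.array(m['t'])
    print(c,'cam at',-R.T@t)
    for l in ['anchor_range','rib','post','pin_tip','pin_grip','eye','eye_grip','cutter','spring','salt_shaker','tea_light','pepper_mill','avocado','lemon','small_jar']:
        r=vision.tip_of(l,c)
        for d in r[:2]:
            p=R@np.array(d['position'])+t; print(l,round(d['score'],2),np.round(d['position'],3),np.round(f*p[:2]/p[2]+[m['cx'],m['cy']]).astype(int))
    cv2.imwrite(f'pics/{c}0.png',im[:,:,::-1])
print(manip.get_state()['time'])
E
```

```text
0.0 [0.21668462 0.55917225 0.24452793] [-2.54600136e-04  1.83860627e-01  9.82952102e-01 -6.08561549e-04] 0.08551534687858156
scene cam at [-0.09380761 -0.63093851  0.97295814]
anchor_range 0.71 [ 0.454 -0.025  0.05 ] [286 205]
rib 0.86 [0.452 0.068 0.028] [260 193]
post 0.75 [0.453 0.169 0.046] [232 170]
pin_tip 0.75 [ 0.419 -0.338  0.002] [379 299]
pin_tip 0.16 [ 0.403 -0.228  0.016] [336 272]
pin_grip 0.56 [ 0.413 -0.295  0.015] [362 287]
pin_grip 0.46 [ 0.454 -0.026  0.046] [287 207]
eye 0.57 [ 0.399 -0.189  0.014] [322 265]
eye 0.5 [ 0.412 -0.296  0.013] [362 288]
eye_grip 0.62 [ 0.405 -0.227  0.011] [336 273]
cutter 0.87 [0.453 0.092 0.   ] [255 196]
cutter 0.18 [ 0.456 -0.026  0.047] [287 206]
spring 0.85 [ 0.413 -0.295 -0.002] [361 291]
salt_shaker 0.6 [0.62  0.045 0.001] [311 170]
salt_shaker 0.55 [ 0.421 -0.342  0.004] [381 299]
tea_light 0.71 [ 0.407 -0.13  -0.002] [305 253]
tea_light 0.49 [ 0.639 -0.02   0.001] [334 178]
pepper_mill 0.69 [ 0.636 -0.017  0.001] [332 178]
avocado 0.97 [ 0.631 -0.161 -0.001] [373 206]
lemon 0.64 [ 0.638 -0.302  0.   ] [421 232]
lemon 0.41 [ 0
[... 287 characters left out ...]
043] [213 225]
post 0.38 [ 0.398 -0.183  0.011] [367 251]
pin_tip 0.68 [ 0.418 -0.34   0.001] [432 244]
pin_grip 0.82 [ 0.416 -0.297  0.02 ] [416 245]
pin_grip 0.31 [ 0.641 -0.3    0.002] [416 152]
eye 0.6 [ 0.4   -0.185  0.012] [367 250]
eye_grip 0.72 [ 0.41  -0.228  0.013] [386 247]
cutter 0.71 [0.452 0.084 0.002] [255 225]
spring 0.67 [ 0.416 -0.3   -0.002] [415 245]
spring 0.64 [0.45  0.073 0.026] [258 226]
salt_shaker 0.59 [ 0.616  0.04  -0.005] [276 159]
tea_light 0.62 [ 0.407 -0.128 -0.002] [343 247]
pepper_mill 0.7 [ 0.642 -0.019 -0.001] [301 149]
avocado 0.69 [ 0.627 -0.16  -0.   ] [358 156]
lemon 0.63 [ 0.639 -0.303  0.002] [417 153]
small_jar 0.89 [0.645 0.14  0.002] [236 146]
1.6
```

View pics/top0.png

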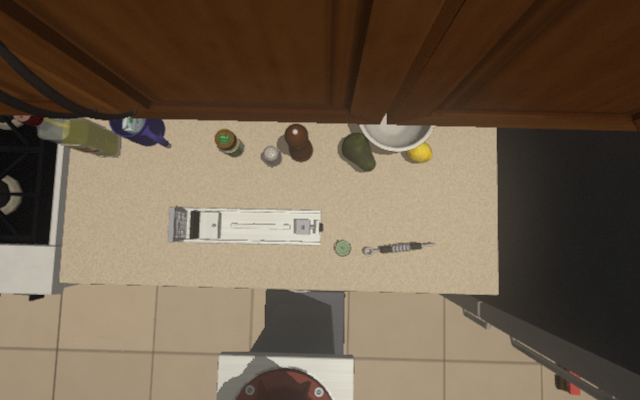

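View pics/scene0.png

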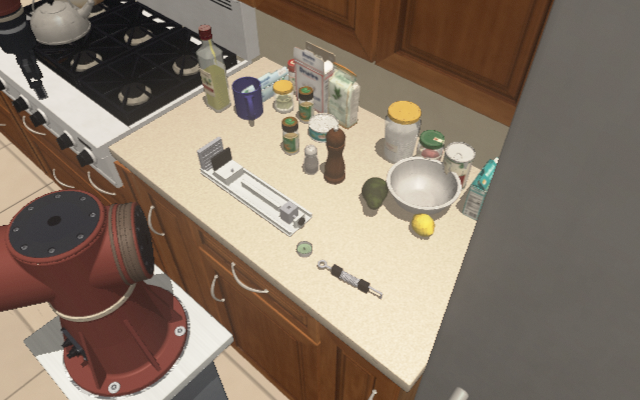

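```bash
cat > go.py <<'E'
import sys,numpy as np
from rig import manip
from scipy.spatial.transform import Rotation as Ro
def go(p,yaw,tilt=0):
    """tool shift (mm) and rotvec for TCP p, tool y axis at yaw deg, pointing down"""
    s=manip.get_state(); q=s['tool_rot']; R=Ro.from_quat([q[1],q[2],q[3],q[0]])
    a=np.radians(yaw); y=np.array([np.cos(a),np.sin(a),0]); z=np.array([0,0,-1.])
    T=Ro.from_matrix(np.c_[np.cross(y,z),y,z])
    print('t',s['time'],'pos',np.round(s['position'],4),'F',np.round(s['ft_force'],1),'q',np.round(s['joint_positions'],2))
    print('shift',np.round(R.inv().apply(np.array(p)-s['position'])*1e3,1),'rv',np.round((R.inv()*T).as_rotvec(),4))
if __name__=='__main__':
    v=list(map(float,sys.argv[1:])); go(v[:3],v[3])
E
python3 go.py 0.44 0.09 0.26 0
```

```text
t 1.6 pos [0.2169 0.5595 0.2453] F [ 0.2  0.5 -0.7] q [0.98 0.1  0.1  1.56 0.   1.35]
shift [-377.7 -357.1  -14.7] rv [ 1.0000e-04 -1.0000e-04  1.2011e+00]
```

apply_moves:
  targets: [-1,-378,-357,-15,0,0,1.2,-1,-378,-357,-15,0,0,1.2,-1,-378,-357,-15,0,0,1.2,-1,-378,-357,-15,0,0,1.2,-1,-378,-357,-15,0,0,1.2,-1,-378,-357,-15,0,0,1.2,-1,-378,-357,-15,0,0,1.2,-1,-378,-357,-15,0,0,1.2,-1,-378,-357,-15,0,0,1.2,-1,-378,-357,-15,0,0,1.2]
  force: 60

```text
time: 2.43
position: [0.3963, 0.1815, 0.2577]
tool_rot: [0.0, 0.709, 0.705, 0.0]
ft_force: [1.6, 0.4, 0.6]
opening: 0.0852
gripper_force: 0.0
```

```bash
python3 go.py 0.44 0.06 0.26 0
```

```text
t 2.4333 pos [0.3963 0.1815 0.2577] F [1.6 0.4 0.6] q [ 0.13 -0.4  -0.34  1.63  0.    1.7 ]
shift [-121.3   44.4   -2.3] rv [ 0.0011 -0.0002 -0.0056]
```

apply_moves:
  targets: [-1,-121,44,-2,0,0,-0.006,-1,-121,44,-2,0,0,-0.006,-1,-121,44,-2,0,0,-0.006,-1,-121,44,-2,0,0,-0.006,-1,-121,44,-2,0,0,-0.006,-1,-121,44,-2,0,0,-0.006]

```text
time: 2.93
position: [0.4398, 0.0624, 0.2593]
tool_rot: [-0.0, 0.705, 0.709, 0.0]
ft_force: [0.2, 0.1, 0.6]
opening: 0.0854
gripper_force: 0.0
```

```bash
cat > look.py <<'E'
import sys,cv2,numpy as np
from rig import manip,vision
m=vision.camera_model('wrist'); im=vision.camera('wrist'); cv2.imwrite(f'pics/{sys.argv[1]}.png',im[:,:,::-1])
f=200/np.tan(np.radians(m['fov_y']/2)); R=np.array(m['R']);t=np.array(m['t'])
np.savez(f'pics/{sys.argv[1]}.npz',R=R,t=t,f=f,c=[m['cx'],m['cy']])
print('cam',-R.T@t,'pos',manip.get_state()['position'])
def pix(X):
    p=R@np.array(X)+t; th=np.arctan2(np.hypot(*p[:2]),p[2]); return f*th*p[:2]/np.hypot(*p[:2])+[m['cx'],m['cy']]
for l in sys.argv[2:]:
    for d in vision.tip_of(l,'wrist')[:2]: print(l,round(d['score'],2),np.round(d['position'],4),np.round(pix(d['position'])))
E
cat > ray.py <<'E'
import sys,numpy as np
# ray.py name z u v [z u v ...]: world point on the pixel's ray at height z
d=np.load(f'pics/{sys.argv[1]}.npz')
for z,u,v in np.array(sys.argv[2:],float).reshape(-1,3):
    q=np.array([u,v])-d['c']; r=np.hypot(*q); th=r/d['f']
    ray=d['R'].T@np.r_[np.sin(th)*q/r,np.cos(th)]; o=-d['R'].T@d['t']
    print(np.round(o+ray*(z-o[2])/ray[2],4))
E
python3 look.py w1 anchor_range rib post cutter; python3 go.py .414 -.296 .12 7
```

```text
cam [0.43993588 0.14430656 0.38585926] pos [0.43968632 0.06310465 0.25939551]
anchor_range 0.72 [ 0.4561 -0.0258  0.0481] [325. 242.]
anchor_range 0.65 [0.458  0.0721 0.0272] [327. 159.]
rib 0.71 [0.4573 0.0696 0.026 ] [327. 161.]
post 0.71 [0.4537 0.1701 0.0447] [325.  74.]
cutter 0.76 [0.4513 0.0901 0.002 ] [321. 141.]
t 3.1833 pos [0.4397 0.0636 0.2594] F [-0.2  0.6  0.1] q [-0.15 -0.37 -0.31  1.63  0.    1.41]
shift [-359.4  -29.   139.4] rv [ 3.00e-04 -1.00e-04 -1.13e-01]
```

View pics/w1.png

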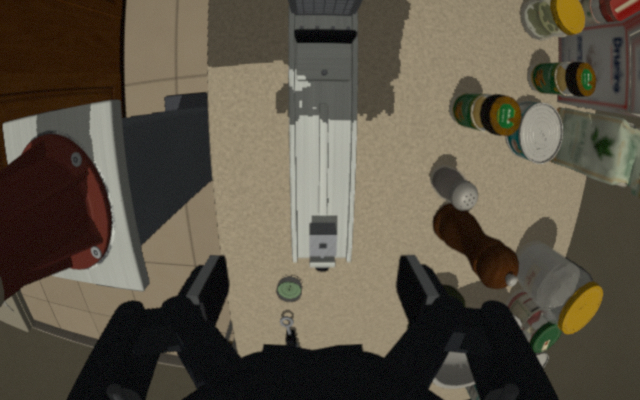

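```bash
python3 - <<'E'
import cv2,numpy as np
im=cv2.imread('pics/w1.png')
a=cv2.resize(im[205:275,285:360],None,fx=8,fy=8,interpolation=cv2.INTER_CUBIC)[:560,:400+200]
b=cv2.resize(im[55:125,300:325+25-25+0+0],None,fx=8,fy=8,interpolation=cv2.INTER_CUBIC)
b=cv2.resize(im[60:130,312:337],None,fx=8,fy=8,interpolation=cv2.INTER_CUBIC)
cv2.imwrite('pics/c1.png',np.hstack([a,b])); print(a.shape,b.shape)
E
```

```text
(560, 600, 3) (560, 200, 3)
```

View pics/c1.png

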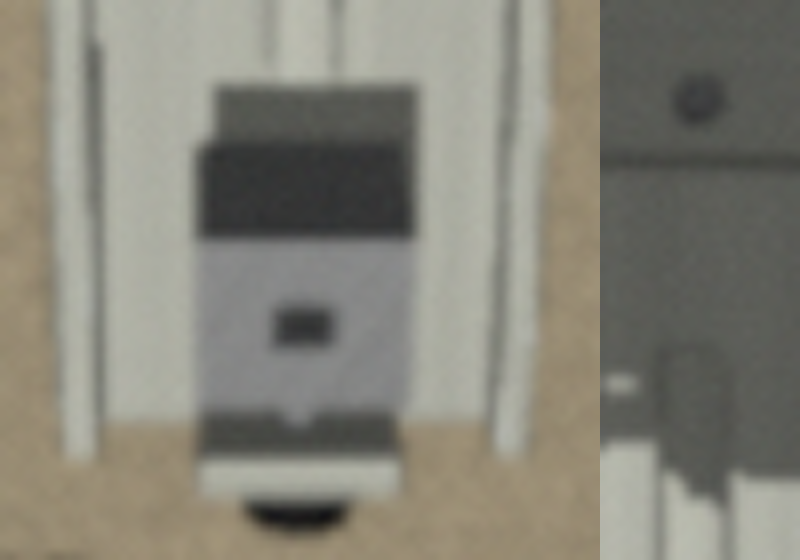

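```bash
python3 ray.py w1 .047 323 245.9 .047 323 235 .047 323 256.5 .0455 324.2 72.5 .02 295 261.9 .02 348.5 261.9 .028 323.3 207 0 289.5 200
```

```text
[ 0.4539 -0.0323  0.047 ]
[ 0.4536 -0.0174  0.047 ]
[ 0.4542 -0.0474  0.047 ]
[0.4524 0.1715 0.0455]
[ 0.4174 -0.0714  0.02  ]
[ 0.4905 -0.0714  0.02  ]
[0.4541 0.0117 0.028 ]
[0.4104 0.0109 0.    ]
```

apply_moves:
  targets: [-1,-359,-29,100,0,0,-0.113,-1,-359,-29,100,0,0,-0.113,-1,-359,-29,100,0,0,-0.113,-1,-359,-29,100,0,0,-0.113,-1,-359,-29,100,0,0,-0.113,-1,-359,-29,100,0,0,-0.113,-1,-359,-29,100,0,0,-0.113,-1,-359,-29,100,0,0,-0.113,-1,-359,-29,100,0,0,-0.113,-1,-359,-29,100,0,0,-0.113]

```text
time: 4.02
position: [0.4123, -0.3008, 0.1567]
tool_rot: [-0.001, 0.665, 0.747, -0.0]
ft_force: [0.8, 0.4, -0.7]
opening: 0.0855
gripper_force: 0.0
```

```bash
python3 look.py w2 pin_grip eye_grip eye pin_tip; python3 go.py .414 -.296 .04 7
```

```text
cam [ 0.40346868 -0.21939201  0.28327146] pos [ 0.41257021 -0.29872715  0.15747395]
pin_grip 0.58 [ 0.4138 -0.2986  0.0121] [314. 186.]
eye_grip 0.95 [ 0.4054 -0.225   0.0133] [314. 104.]
eye 0.62 [ 0.4153 -0.2968 -0.0027] [316. 180.]
pin_tip 0.8 [ 0.4226 -0.3424  0.0059] [318. 228.]
pin_tip 0.29 [ 0.4063 -0.1248  0.001 ] [328.  -2.]
t 4.2667 pos [ 0.4141 -0.2954  0.1599] F [-0.9  0.4 -0.1] q [-0.88 -0.18 -0.33  1.41  0.    0.57]
shift [ -0.5  -0.2 119.9] rv [ 0.0005  0.0001 -0.0004]
```

View pics/w2.png

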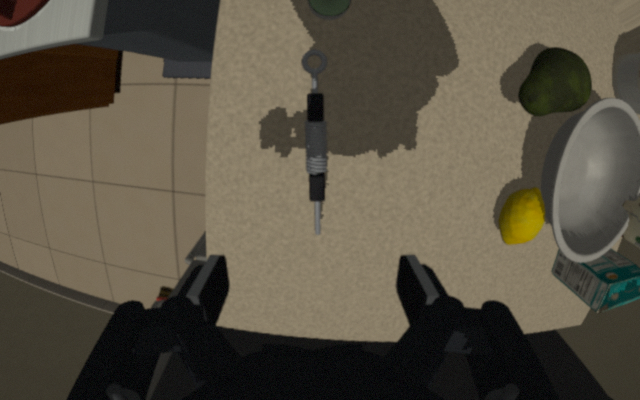

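```bash
python3 ray.py w2 .028 316.8 187 .028 315.6 107 .013 315 63 .022 318 233;python3 - <<'E'
import cv2,numpy as np
im=cv2.imread('pics/w2.png',0)
for v in (183,187,191,197,103,107,111):
    r=im[v,295:340]; k=np.where(r<50)[0]+295; print(v,k.min() if len(k) else 0,k.max() if len(k) else 0)
print([int(x) for x in im[85:210,316]])
print([int(x) for x in im[200:245,318]])
E
```

```text
[ 0.4157 -0.2948  0.028 ]
[ 0.4066 -0.2273  0.028 ]
[ 0.4017 -0.1896  0.013 ]
[ 0.4225 -0.3407  0.022 ]
183 310 324
187 310 324
191 310 323
197 310 323
103 308 323
107 308 323
111 307 323
[83, 82, 70, 60, 58, 57, 55, 50, 32, 14, 5, 7, 12, 17, 12, 8, 10, 6, 9, 8, 9, 14, 8, 9, 7, 7, 4, 9, 2, 9, 7, 6, 10, 8, 10, 15, 25, 42, 52, 53, 59, 49, 55, 58, 60, 61, 61, 61, 58, 59, 58, 57, 56, 59, 58, 58, 57, 57, 57, 54, 59, 58, 60, 58, 60, 60, 59, 57, 58, 60, 62, 74, 75, 91, 105, 104, 86, 95, 100, 90, 87, 103, 110, 94, 96, 108, 100, 80, 65, 47, 22, 17, 25, 26, 32, 32, 30, 34, 27, 30, 29, 28, 30, 30, 30, 29, 31, 29, 29, 33, 29, 28, 29, 28, 28, 46, 78, 110, 116, 115, 116, 114, 117, 114, 115]
[41, 72, 97, 105, 107, 104, 104, 104, 104, 104, 104, 107, 104, 106, 107, 106, 105, 108, 106, 105, 107, 104, 106, 107, 108, 107, 107, 108, 106, 107, 107, 108, 106, 109, 113, 124, 132, 133, 135, 133, 132, 130, 130, 130, 130]
```

```bash
python3 go.py .416 -.297 .017 7.8
```

```text
t 4.2667 pos [ 0.4141 -0.2954  0.1599] F [-0.9  0.4 -0.1] q [-0.88 -0.18 -0.33  1.41  0.    0.57]
shift [ -1.8   1.7 142.9] rv [ 0.0005  0.0001 -0.0144]
```

apply_moves:
  targets: [-1,-1.8,1.7,60,0,0,-0.014,-1,-1.8,1.7,100,0,0,-0.014,-1,-1.8,1.7,128,0,0,-0.014,-1,-1.8,1.7,138,0,0,-0.014,-1,-1.8,1.7,143,0,0,-0.014,-1,-1.8,1.7,143,0,0,-0.014,-1,-1.8,1.7,143,0,0,-0.014,-1,-1.8,1.7,143,0,0,-0.014]

```text
time: 4.93
position: [0.4167, -0.2993, 0.0187]
tool_rot: [0.002, 0.658, 0.753, -0.0]
ft_force: [0.1, -0.7, -0.5]
opening: 0.0857
gripper_force: 0.0
```

apply_moves:
  targets: [1,0,0,0,0,0,0,1,0,0,0,0,0,0,1,0,0,0,0,0,0,1,0,0,0,0,0,0,1,0,0,0,0,0,0,1,0,0,0,0,0,0,1,0,0,0,0,0,0,1,0,0,0,0,0,0,1,0,0,0,0,0,0,1,0,0,0,0,0,0]
  force: 60

```text
time: 5.77
position: [0.4155, -0.2985, 0.0165]
tool_rot: [0.0, 0.658, 0.753, -0.0]
ft_force: [-0.6, 0.3, 3.4]
opening: 0.0127
gripper_force: 58.7
```

```bash
python3 go.py .4537 .010 .095 0.3
```

```text
t 5.7667 pos [ 0.4155 -0.2985  0.0165] F [-0.6  0.3  3.4] q [-0.88 -0.07 -0.5   1.14  0.    0.56]
shift [300.6  79.1 -78.6] rv [0.0002 0.0002 0.1287]
```

apply_moves:
  targets: [1,0,0,-40,0,0,0,1,0,0,-78.5,0,0,0,1,35,9,-78.5,0,0,0.013,1,75,20,-78.5,0,0,0.03,1,115,30,-78.5,0,0,0.05,1,155,41,-78.5,0,0,0.07,1,195,51,-78.5,0,0,0.09,1,235,62,-78.5,0,0,0.11,1,270,71,-78.5,0,0,0.129,1,300.6,79,-78.5,0,0,0.129]

```text
time: 6.6
position: [0.453, 0.0126, 0.0945]
tool_rot: [-0.0, 0.705, 0.709, 0.0]
ft_force: [0.5, -0.6, -0.3]
opening: 0.0129
gripper_force: 58.9
```

apply_moves:
  targets: [1,0,0,0,0,0,0,1,0,0,0,0,0,0,1,0,0,0,0,0,0,1,0,0,0,0,0,0,1,0,0,0,0,0,0]

```text
time: 7.02
position: [0.4535, 0.0091, 0.0947]
tool_rot: [-0.0, 0.706, 0.708, -0.0]
ft_force: [0.4, -0.2, -0.1]
opening: 0.0129
gripper_force: 58.9
```

```bash
python3 look.py w3 eye eye_grip post rib; python3 - <<'E'
from rig import vision
import cv2,numpy as np
out=[]
for c,u,v in [('scene',286,205),('top',305,226)]:
    im=vision.camera(c)[:,:,::-1]
    print(c,[(l,[(round(d['score'],2),np.round(d['position'],4)) for d in vision.tip_of(l,c)[:1]]) for l in ('pin_tip','eye')])
    cv2.imwrite(f'pics/{c}3.png',im)
    out.append(cv2.resize(im[v-25:v+25,u-40:u+40],None,fx=8,fy=8,interpolation=cv2.INTER_CUBIC)[:,:])
w=cv2.imread('pics/w3.png')
cv2.imwrite('pics/c3.png',cv2.resize(np.vstack(out),(480,600)))
E
python3 go.py .4537 .010 .06 0.3
```

```text
cam [0.45375146 0.09107372 0.22116354] pos [0.45347547 0.00914809 0.09474225]
eye 0.64 [0.4543 0.1216 0.0945] [314.  24.]
eye_grip 0.57 [0.4508 0.0854 0.0912] [305. 110.]
scene [('pin_tip', [(0.71, array([ 0.4519, -0.0323,  0.0821]))]), ('eye', [(0.57, array([0.4516, 0.1175, 0.094 ]))])]
top [('pin_tip', [(0.53, array([ 0.6244, -0.162 , -0.0035]))]), ('eye', [])]
t 7.5667 pos [0.4535 0.0101 0.0948] F [-0.4  0.1 -0.6] q [-0.27 -0.33 -0.58  1.32  0.    1.3 ]
shift [-0.1  0.2 34.8] rv [ 0.0001 -0.0001 -0.0002]
```

View pics/c3.png

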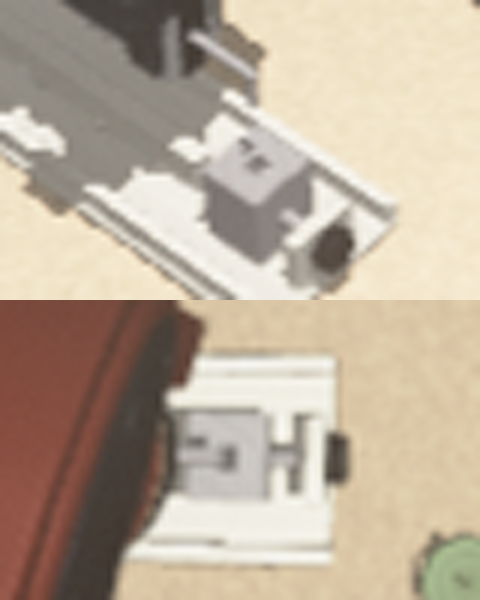

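View pics/w3.png

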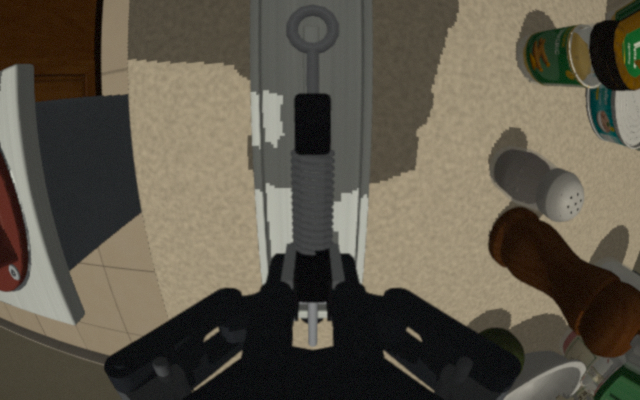

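```bash
python3 ray.py w3 .0913 312 29 .0913 312 56 .0913 312 4 .1 313 344 .1 313 305 .106 313 97
```

```text
[0.4535 0.12   0.0913]
[0.4535 0.1083 0.0913]
[0.4534 0.1312 0.0913]
[ 0.4544 -0.0331  0.1   ]
[ 0.4543 -0.0053  0.1   ]
[0.454 0.091 0.106]
```

apply_moves:
  targets: [1,0,0,15,0,0,0,1,0,0,25,0,0,0,1,0,0,31,0,0,0,1,0,0,32,0,0,0,1,0,0,33,0,0,0,1,0,0,34,0,0,0,1,0,0,35,0,0,0,1,0,0,35.5,0,0,0,1,0,0,36,0,0,0,1,0,0,36.5,0,0,0]

```text
time: 8.4
position: [0.4536, 0.0101, 0.0585]
tool_rot: [0.0, 0.705, 0.709, 0.0]
ft_force: [0.2, 0.1, -1.1]
opening: 0.0132
gripper_force: 58.8
```

```bash
python3 go.py .4537 .010 .055 0.3
```

```text
t 8.4 pos [0.4536 0.0101 0.0585] F [ 0.2  0.1 -1.1] q [-0.27 -0.31 -0.63  1.25  0.    1.3 ]
shift [-0.1  0.1  3.5] rv [ 0.0003  0.     -0.0003]
```

No contact felt yet at the expected contact height; lower further slowly.

apply_moves:
  targets: [1,0,0,0.5,0,0,0,1,0,0,1,0,0,0,1,0,0,1.5,0,0,0,1,0,0,2,0,0,0,1,0,0,2.5,0,0,0,1,0,0,2.5,0,0,0]

```text
time: 8.9
position: [0.4534, 0.0102, 0.0557]
tool_rot: [-0.0, 0.705, 0.709, 0.0]
ft_force: [-0.4, -0.1, -0.3]
opening: 0.0131
gripper_force: 58.8
```

apply_moves:
  targets: [1,0,0,1,0,0,0,1,0,0,2,0,0,0,1,0,0,3,0,0,0,1,0,0,4,0,0,0,1,0,0,5,0,0,0,1,0,0,6,0,0,0,1,0,0,7,0,0,0,1,0,0,8,0,0,0,1,0,0,8,0,0,0]

```text
time: 9.65
position: [0.4534, 0.0102, 0.0475]
tool_rot: [-0.0, 0.705, 0.709, -0.0]
ft_force: [0.6, 0.7, -0.8]
opening: 0.0129
gripper_force: 58.8
```

apply_moves:
  targets: [1,0,0,0.5,0,0,0,1,0,0,1,0,0,0,1,0,0,1.5,0,0,0,1,0,0,2,0,0,0,1,0,0,2.5,0,0,0,1,0,0,2.5,0,0,0]

```text
time: 10.15
position: [0.4535, 0.0101, 0.0452]
tool_rot: [-0.0, 0.705, 0.709, 0.0]
ft_force: [0.8, -0.4, -1.3]
opening: 0.0131
gripper_force: 58.8
```

```bash
python3 look.py w4 eye post; python3 - <<'E'
import cv2
im=cv2.imread('pics/w4.png'); cv2.imwrite('pics/c4.png',cv2.resize(im[0:300,220:420],(400,600)))
E
```

```text
cam [0.45359789 0.09209474 0.1716889 ] pos [0.4534707  0.01015298 0.04524577]
eye 0.71 [0.4547 0.1253 0.0443] [316.  18.]
```

View pics/w4.png

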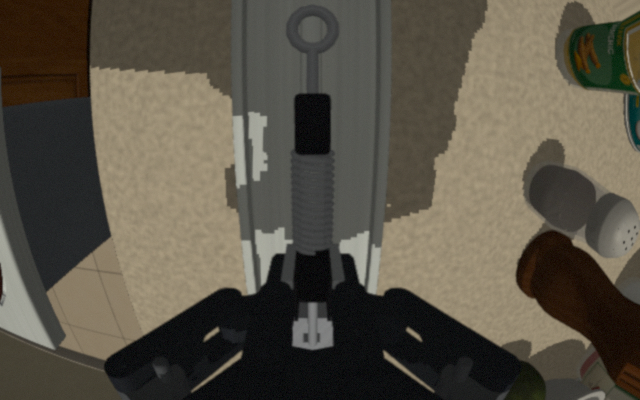

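apply_moves:
  targets: [1,0,0,0.5,0,0,0,1,0,0,1,0,0,0,1,0,0,1,0,0,0,0.4,0,0,1,0,0,0,0.4,0,0,1,0,0,0,0,0,0,1,0,0,0,-0.4,0,0,0.5,0,0,0,-0.4,0,0,0.5,0,0,0,-0.4,0,0,0.5,0,0,0]

```text
time: 11.05
position: [0.4536, 0.0101, 0.0449]
tool_rot: [0.0, 0.705, 0.709, 0.0]
ft_force: [0.4, 0.3, -0.2]
opening: 0.06
gripper_force: 0.0
```

```bash
python3 go.py .453 .08 .09 0.3
```

```text
t 11.05 pos [0.4536 0.0101 0.0449] F [ 0.4  0.3 -0.2] q [-0.27 -0.29 -0.64  1.22  0.    1.3 ]
shift [ 69.9  -0.2 -45.1] rv [ 0.0002 -0.0001 -0.0002]
```

apply_moves:
  targets: [-0.4,0,0,-20,0,0,0,-0.4,0,0,-45,0,0,0,-0.4,35,0,-55,0,0,0,-0.4,69,0,-55,0,0,0,-0.4,69,0,-55,0,0,0,-0.4,69,0,-55,0,0,0,-0.4,69,0,-55,0,0,0,-0.4,69,0,-55,0,0,0]

```text
time: 11.72
position: [0.453, 0.0785, 0.0995]
tool_rot: [-0.0, 0.706, 0.709, -0.0]
ft_force: [-0.3, -0.1, -0.2]
opening: 0.06
gripper_force: 0.0
```

```bash
python3 look.py w5 eye eye_grip pin_tip pin_grip post; python3 go.py .453 .08 .045 0.3
```

```text
cam [0.45330893 0.16045909 0.22599715] pos [0.45309188 0.07834102 0.09954064]
eye 0.64 [0.4534 0.1232 0.046 ] [312. 160.]
eye_grip 0.62 [0.4527 0.0833 0.0437] [311. 221.]
pin_tip 0.66 [ 0.4533 -0.0355  0.0352] [312. 344.]
pin_grip 0.81 [0.4534 0.0098 0.0424] [312. 310.]
post 0.82 [0.453  0.1721 0.0458] [312.  77.]
t 12.0167 pos [0.4532 0.0787 0.0997] F [-1.   0.4 -0.1] q [-0.11 -0.31 -0.56  1.33  0.    1.45]
shift [ 1.3 -0.2 54.7] rv [-0.0001 -0.0001 -0.0011]
```

View pics/w5.png

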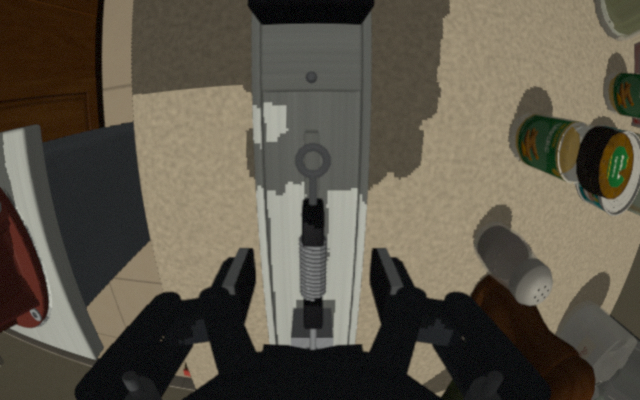

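```bash
python3 ray.py w5 .0455 311.5 77 .041 312.5 160 .056 313.5 201 .056 313.5 235; python3 go.py .4535 .082 .045 0.3; python3 - <<'E'
import cv2
im=cv2.imread('pics/w5.png',0)
print([int(x) for x in im[140:250,313]]); print([int(x) for x in im[160,285:340]]); print([int(x) for x in im[77,295:330]]); print([int(x) for x in im[64:92,311]])
E
```

```text
[0.4527 0.1721 0.0455]
[0.4535 0.1222 0.041 ]
[0.4541 0.101  0.056 ]
[0.4542 0.0792 0.056 ]
t 12.0167 pos [0.4532 0.0787 0.0997] F [-1.   0.4 -0.1] q [-0.11 -0.31 -0.56  1.33  0.    1.45]
shift [ 3.3  0.3 54.7] rv [-0.0001 -0.0001 -0.0011]
[87, 87, 81, 71, 67, 69, 70, 68, 65, 65, 66, 79, 88, 89, 87, 90, 89, 88, 89, 90, 90, 89, 91, 92, 87, 88, 89, 87, 85, 79, 69, 67, 66, 70, 70, 69, 67, 67, 65, 69, 66, 64, 68, 67, 69, 68, 67, 68, 69, 66, 67, 67, 66, 67, 68, 65, 68, 68, 68, 68, 68, 66, 67, 66, 55, 36, 12, 8, 14, 4, 10, 10, 8, 10, 7, 11, 2, 10, 6, 12, 7, 13, 14, 7, 16, 20, 28, 32, 28, 30, 33, 31, 36, 29, 28, 28, 33, 33, 31, 32, 28, 32, 24, 27, 27, 33, 63, 104, 118, 105]
[90, 91, 91, 92, 93, 93, 95, 92, 92, 83, 72, 68, 64, 65, 64, 66, 66, 69, 79, 81, 83, 86, 88, 89, 89, 89, 90, 89, 90, 88, 87, 85, 84, 84, 87, 93, 91, 80, 68, 66, 68, 66, 66, 65, 65, 71, 83, 88, 91, 92, 93, 91, 90, 92, 90]
[92, 93, 92, 93, 91, 91, 92, 91, 90, 86, 75, 59, 58, 66, 68, 69, 71, 65, 66, 60, 61, 62, 77, 87, 89, 88, 91, 90, 91, 91, 89, 90, 89, 90, 91]
[93, 91, 89, 90, 89, 91, 86, 74, 66, 66, 68, 70, 70, 71, 70, 65, 57, 53, 58, 74, 84, 89, 90, 89, 85, 80, 74, 80]
```

apply_moves:
  targets: [-0.4,3.3,0.3,25,0,0,0,-0.4,3.3,0.3,45,0,0,0,-0.4,3.3,0.3,54.5,0,0,0,-0.4,3.3,0.3,54.5,0,0,0,-0.4,3.3,0.3,54.5,0,0,0,0.5,3.3,0.3,54.5,0,0,0,1,3.3,0.3,54.5,0,0,0,1,3.3,0.3,54.5,0,0,0,1,3.3,0.3,54.5,0,0,0,1,3.3,0.3,54.5,0,0,0]
  force: 80

```text
time: 12.85
position: [0.4542, 0.0824, 0.0464]
tool_rot: [0.001, 0.705, 0.709, 0.001]
ft_force: [-1.5, -0.7, 5.4]
opening: 0.0123
gripper_force: 78.6
```

apply_moves:
  targets: [1,0,0,0,0,0,0,1,0,0,0,0,0,0,1,0,0,0,0,0,0]

```text
time: 13.1
position: [0.4542, 0.0824, 0.0464]
tool_rot: [0.001, 0.705, 0.709, 0.001]
ft_force: [-0.7, -0.3, 6.1]
opening: 0.0125
gripper_force: 78.6
```

apply_moves:
  targets: [1,-0.2,0,-2,0,0.015,0,1,-0.5,0,-4,0,0.03,0,1,-0.8,0,-5.5,0,0.045,0,1,-1,0,-7,0,0.06,0,1,5,0,-7.4,0,0.06,0,1,12,0,-7.8,0,0.06,0,1,20,0,-8.3,0,0.06,0,1,28,0,-8.8,0,0.06,0,1,36,0,-9.3,0,0.06,0,1,36,0,-9.3,0,0.06,0]

```text
time: 13.93
position: [0.4531, 0.1191, 0.0545]
tool_rot: [-0.02, 0.705, 0.709, 0.02]
ft_force: [-0.0, -8.9, -2.1]
opening: 0.0122
gripper_force: 77.9
```

```bash
python3 go.py .4535 .1313 .056 0.3
```

```text
t 13.9333 pos [0.4531 0.1191 0.0545] F [-0.  -8.9 -2.1] q [-0.06 -0.26 -0.6   1.24  0.06  1.5 ]
shift [12.3  0.5 -0.8] rv [-0.0001 -0.0576  0.0006]
```

apply_moves:
  targets: [1,5,0,0,0,0,0,1,10,0,0,0,0,0,1,13.3,0,0,0,0,0,1,13.3,0,0,0,0,0,1,13.3,0,0,0,0,0]

```text
time: 14.35
position: [0.453, 0.1312, 0.0551]
tool_rot: [-0.02, 0.705, 0.709, 0.02]
ft_force: [1.3, -12.0, -2.3]
opening: 0.0124
gripper_force: 77.9
```

```bash
python3 look.py w6 eye post; python3 go.py .4535 .1313 .056 0.3; python3 - <<'E'
import cv2
im=cv2.imread('pics/w6.png'); cv2.imwrite('pics/c6.png',cv2.resize(im[0:130,250:380],(600,600),interpolation=cv2.INTER_CUBIC))
E
```

```text
cam [0.45325726 0.2057845  0.18599828] pos [0.45304354 0.13111421 0.05510627]
eye 0.98 [0.4525 0.1712 0.0566] [310. 195.]
post 0.8 [0.4536 0.1684 0.0474] [313. 196.]
t 14.5 pos [0.4531 0.131  0.0551] F [  1.7 -10.6  -2.9] q [-0.03 -0.25 -0.59  1.23  0.06  1.53]
shift [ 0.3  0.4 -0.9] rv [-0.0003 -0.0563 -0.0004]
```

View pics/c6.png

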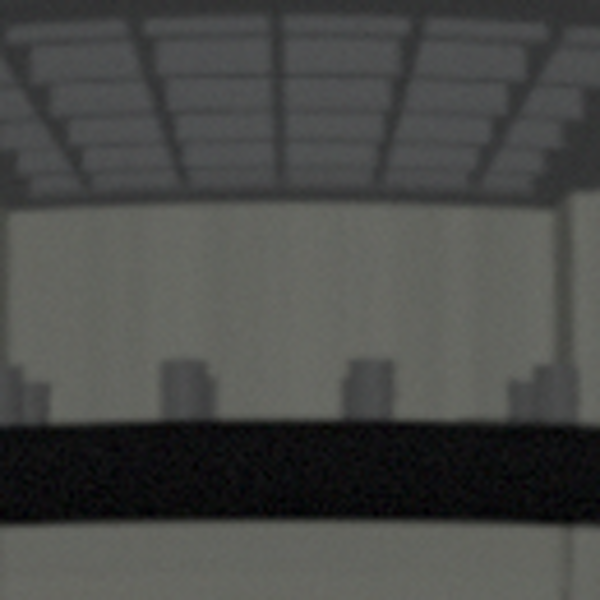

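```bash
python3 - <<'E'
import cv2
im=cv2.imread('pics/w6.png',0)
for v in range(160,242,2): print(v,' '.join('%3d'%x for x in im[v,284:344:2]))
E
```

```text
160  97  97  96  97  97  95  95  97  97  96  96  98  97  95  94  96  97  96  95  99  96  97  98  95  96  95  96  97  96  98
162  97  96  95  96  96  94  94  94  96  97  97  98  96  97  96  96  95  96  96  97  97  96  95  96  95  97  96  97  98  96
164 100  98  98  99  97  97  98  97  98  98  96  97  97  97  99  98 100  97  97  98  99  97  97  96  97  99  98  99  97  99
166  97  99 100  99  98 100  99 100 100 100  98  99  98 100 100  98  98  99  98 100 100  99 100  97 100  99 100  97 101  98
168  98  98  97  98  99  98  99  99  98  98  99  96  96  94  89  90  96  96  99  98  99  98  97  97  98  98  98 100  99 100
170  97  98  99  97  96  97  97  98  96  90  85  79  78  73  71  70  74  79  85  90  96  96  97  99  97  96  97  99  98  97
172  96  94  95  96  95  94  96  92  80  71  70  71  71  72  73  71  74  71  71  72  79  91  98  97  95  97  96  98  96  98
174  95  94  95  95  93  94  89  74  68  74  73  76  77  77  79  78  76  76  74  73  71  70  87  94  95  94  95  95  97  96
176  97  96  96  96  95  87  74  68  73  74  77  77  76  75  73  75  75  76  77  76  75  70  71  87  96  95 
[... 3283 characters left out ...]
  78  76  69  70  71  72  67  77 101 102 101 103 103 103 102 100  98 100 102 100
232 191 193 186 188 192 190 157 103 102  94  77  74  69  73  72  72  67  74 101 103 103 101 102 103 103 101  99 101 101  98
234 194 195 190 191 199 197 162 102 102  92  76  74  70  72  71  73  69  71 100 104 101 102 103 106 102  98 101 100 103  99
236 191 195 191 193 197 195 163 102  99  85  75  70  68  73  74  71  68  69  96 101 100 102 101 102 101  98  99 102 103 100
238 191 195 190 194 198 195 165 104  79  50  37  41  66  73  74  72  68  40  42  57  75 100 103 101 103  97 100 100 101 102
240 192 194 191 192 198 196 185 161  62   6  10  22  65  73  73  73  67  30   6  11  32  89 104 103 101  99 102 102 100  98
```

```bash
python3 ray.py w6 .052 312.5 192.3 .0455 310.8 185.3 .041 310.8 190
```

```text
[0.4534 0.1713 0.052 ]
[0.4526 0.173  0.0455]
[0.4526 0.1696 0.041 ]
```

apply_moves:
  targets: [1,1.3,-0.8,0,0,0,0,1,1.3,-0.8,1,0,-0.007,0,1,1.3,-0.8,2,0,-0.013,0,1,1.3,-0.8,3,0,-0.02,0,1,1.3,-0.8,4,0,-0.026,0,1,1.4,-0.8,5,0,-0.033,0,1,1.4,-0.8,6,0,-0.039,0,1,1.4,-0.8,6,0,-0.039,0]

```text
time: 15.17
position: [0.4524, 0.1328, 0.0492]
tool_rot: [-0.006, 0.705, 0.709, 0.006]
ft_force: [1.6, -11.1, -2.1]
opening: 0.0125
gripper_force: 78.0
```

```bash
python3 go.py .4523 .1329 .0464 0.3
```

```text
t 15.1667 pos [0.4524 0.1328 0.0492] F [  1.6 -11.1  -2.1] q [-0.   -0.24 -0.59  1.22  0.02  1.56]
shift [ 0.  -0.1  2.8] rv [ 0.0001 -0.017  -0.0002]
```

apply_moves:
  targets: [1,0,0,0.7,0,-0.004,0,1,0,0,1.4,0,-0.008,0,1,0,0,2.1,0,-0.013,0,1,0,0,2.8,0,-0.017,0,1,0,0,3.2,0,-0.017,0,1,0,0,3.2,0,-0.017,0]

```text
time: 15.67
position: [0.4527, 0.1328, 0.0465]
tool_rot: [0.0, 0.705, 0.709, 0.0]
ft_force: [0.1, -12.3, 0.7]
opening: 0.0127
gripper_force: 78.4
```

```bash
python3 look.py w7 eye post pin_tip eye_grip; python3 go.py .4523 .1329 .0464 0.3; python3 - <<'E'
import cv2
im=cv2.imread('pics/w7.png',0)
for v in range(100,186,3): print(v,' '.join('%3d'%x for x in im[v,282:342:3]))
E
```

```text
cam [0.45274354 0.21473733 0.17295912] pos [0.45269187 0.1327829  0.04648829]
eye 0.84 [0.4554 0.1722 0.0444] [318. 196.]
post 0.94 [0.4526 0.1699 0.0438] [311. 200.]
eye_grip 0.87 [0.4526 0.1349 0.0417] [311. 266.]
t 15.9167 pos [0.4527 0.1327 0.0465] F [  0.6 -11.1   0. ] q [ 0.01 -0.23 -0.59  1.21  0.    1.57]
shift [ 0.2 -0.4  0.1] rv [ 0.0007 -0.0001 -0.0005]
100  16   6  12  14   6   5  15  14  13  16   8  11  11   8  10  12   7  14  13  11
103  12  19  15  10  13  11  16   4  13  14  16   9  14   8  14   8  16   9  10   9
106  14   9  10  12  15  17  10  15  15  11  11   6  14   9  15  16   7  12   9  11
109  12  16  14  11   8  14   6  11  16   7  17   9  12  15  17  13  17  18  14   9
112  13  13  10  17  12   9  12   9  10  10  10  11  12  10  15  12   9   8  11   7
115   8   8   9  12  12  16   4  13  10  20   9  13   8  11  15   9  14  10  14  14
118   0   9  14  16  14  17  12   6  13   7  10  11  10  11  11   9  16   6  12   9
121  21  25  26  24  25  25  26  23  28  28  26  27  27  26  29  21  24  26  24  23
124  92  92  93  92  91  94  94  94  93  92  93  92  92  92  
[... 1002 characters left out ...]
  96  96  95  97  97  94  96
163  96  98  97  96  97  96  97  95  97  98  94  95  96  95  97  95  95  95  96  95
166  94  94  94  94  94  94  93  93  94  94  92  94  93  94  96  95  93  94  96  92
169  94  96  93  94  97  93  94  93  86  82  78  83  89  94  96  96  95  95  95  95
172  97  95  97  94  95  95  77  70  72  74  72  72  72  71  76  94  97  97  99  94
175  95  97  96  96  91  75  72  76  77  75  76  78  75  74  71  71  93  95  96  96
178  96  94  95  91  69  69  74  73  73  71  69  69  71  74  74  70  70  90  96  98
181  93  92  91  77  70  74  73  67  71  73  82  81  77  72  72  75  73  74  93  92
184  97  94  95  69  71  73  69  84  70  60  60  65  90  85  67  74  72  68  91  96
```

apply_moves:
  targets: [1,-1.5,0,0,0,0,0,1,-3,0,0,0,0,0,1,-4.5,0,0,0,0,0,1,-6,0,0,0,0,0,1,-7.5,0,0,0,0,0,1,-9,0,0,0,0,0,1,-10.5,0,0,0,0,0,1,-12,0,0,0,0,0,1,-13,0,0,0,0,0,1,-14,0,0,0,0,0]

```text
time: 16.75
position: [0.4528, 0.1192, 0.0465]
tool_rot: [-0.0, 0.705, 0.709, 0.001]
ft_force: [0.3, -8.5, 1.8]
opening: 0.0125
gripper_force: 78.4
```

apply_moves:
  targets: [1,-0.7,0,0,0,0,0,1,-1.4,0,0,0,0,0,1,-2,0,0,0,0,0,1,-2.5,0,0,0,0,0,1,-3,0,0,0,0,0,1,-3.5,0,0,0,0,0,1,-4,0,0,0,0,0]

```text
time: 17.33
position: [0.4528, 0.1154, 0.0465]
tool_rot: [-0.0, 0.705, 0.709, 0.001]
ft_force: [0.8, -8.3, 0.9]
opening: 0.013
gripper_force: 78.4
```

apply_moves:
  targets: [1,-0.3,0,0,0,0,0,1,-0.6,0,0,0,0,0,1,-0.9,0,0,0,0,0,1,-1.2,0,0,0,0,0,1,-1.5,0,0,0,0,0,1,-1.5,0,0,0,0,0]

```text
time: 17.83
position: [0.4528, 0.1139, 0.0465]
tool_rot: [-0.0, 0.705, 0.709, 0.001]
ft_force: [1.0, -7.0, 1.3]
opening: 0.0125
gripper_force: 78.4
```

apply_moves:
  targets: [1,-0.3,0,0,0,0,0,1,-0.6,0,0,0,0,0,1,-0.9,0,0,0,0,0,1,-1.2,0,0,0,0,0,1,-1.5,0,0,0,0,0,1,-1.5,0,0,0,0,0]

```text
time: 18.33
position: [0.4528, 0.1124, 0.0465]
tool_rot: [-0.0, 0.705, 0.709, 0.001]
ft_force: [1.5, -6.9, 1.5]
opening: 0.0123
gripper_force: 78.4
```

apply_moves:
  targets: [1,-0.3,0,0,0,0,0,1,-0.6,0,0,0,0,0,1,-0.9,0,0,0,0,0,1,-1.2,0,0,0,0,0,1,-1.5,0,0,0,0,0,1,-1.5,0,0,0,0,0]

```text
time: 18.83
position: [0.4528, 0.111, 0.0465]
tool_rot: [-0.0, 0.705, 0.709, 0.001]
ft_force: [-0.0, -7.5, 0.4]
opening: 0.012
gripper_force: 78.5
```

```bash
python3 look.py w8 eye post; python3 go.py .4523 .1329 .0464 0.3; python3 - <<'E'
import cv2
im=cv2.imread('pics/w8.png',0)
for v in range(164,222,2): print(v,' '.join('%3d'%x for x in im[v,284:340:2]))
print([int(x) for x in im[90:164,300]])
E
```

```text
cam [0.45283884 0.19270468 0.17315468] pos [0.45282034 0.11098936 0.04651536]
eye 0.89 [0.4529 0.1547 0.0448] [312. 187.]
post 0.73 [0.4511 0.1504 0.0437] [308. 195.]
post 0.48 [ 0.6144  0.0423 -0.0021] [505. 302.]
t 18.9833 pos [0.4528 0.111  0.0465] F [ 0.4 -7.1  0.6] q [-0.04 -0.25 -0.61  1.22  0.    1.52]
shift [21.9 -0.4  0.1] rv [ 0.0008 -0.002   0.    ]
164  94  95  93  93  93  93  94  94  93  94  95  94  93  93  93  95  93  93  94  96  93  94  95  93  93  94  94  95
166  96  96  96  96  96  95  95  96  96  95  94  95  97  94  97  97  97  95  96  96  96  98  93  95  96  97  97  95
168  95  97  96  94  97  98  96  96  95  99  97  95  92  89  87  90  94  95  96  98  98  97  96  97  98  97  96  96
170  95  94  96  97  94  94  96  93  96  89  84  78  73  71  71  70  72  74  85  89  94  96  96  97  95  97  96  97
172  93  93  94  94  94  94  94  89  76  71  69  69  71  73  74  72  72  70  69  69  77  87  95  95  95  95  92  95
174  94  92  91  92  93  92  89  74  69  74  72  75  77  73  76  76  76  74  75  71  69  72  86  94  95  93  94  95
176  90  93  94  92  88  78  70  67  72  
[... 2219 characters left out ...]
 70  71  69  68  69  72  81  92 102  99 100 102  98  95  97
216 102  99  99 102 100 101  98  97  97  87  88  83  69  70  72  72  70  80  87  98  99 101  99 102 101  98  98  98
218 100  99  98  99 101  99  97 100  97  88  91  84  66  70  70  70  69  80  87  99 100 102 100 100 100  96  96  94
220 102 101  99 102 100 101  98 100  97  87  91  85  70  71  72  71  68  81  89  99 102 101  99 101 100  98  94  97
[83, 56, 28, 6, 14, 9, 14, 12, 12, 11, 12, 15, 10, 12, 13, 15, 14, 14, 12, 13, 9, 11, 8, 14, 17, 44, 72, 89, 95, 96, 96, 94, 96, 96, 97, 98, 96, 96, 99, 98, 98, 99, 99, 99, 96, 99, 98, 97, 97, 96, 96, 98, 97, 97, 98, 96, 97, 95, 94, 93, 92, 93, 95, 95, 95, 95, 95, 93, 94, 96, 94, 95, 93, 92]
```

apply_moves:
  targets: [1,-0.3,0,0,0,0,0,1,-0.6,0,0,0,0,0,1,-0.9,0,0,0,0,0,1,-1.2,0,0,0,0,0,1,-1.5,0,0,0,0,0,1,-1.5,0,0,0,0,0]

```text
time: 19.48
position: [0.4528, 0.1095, 0.0465]
tool_rot: [-0.0, 0.705, 0.709, 0.001]
ft_force: [1.2, -6.4, 1.3]
opening: 0.0123
gripper_force: 78.5
```

```bash
python3 ray.py w8 .0455 310.7 188.5 .041 312.5 192; python3 ray.py w7 .0455 310.7 188 ; python3 go.py .4528 .1095 .0464 0.3
```

```text
[0.4524 0.1541 0.0455]
[0.4532 0.1511 0.041 ]
[0.4523 0.1761 0.0455]
t 19.4833 pos [0.4528 0.1095 0.0465] F [ 1.2 -6.4  1.3] q [-0.05 -0.26 -0.61  1.22  0.    1.52]
shift [-0.  -0.   0.1] rv [ 0.0008 -0.0021  0.0001]
```

apply_moves:
  targets: [1,-0.3,0,0,0,0,0,1,-0.6,0,0,0,0,0,1,-0.9,0,0,0,0,0,1,-1.2,0,0,0,0,0,1,-1.2,0,0,0,0,0]

```text
time: 19.9
position: [0.4528, 0.1089, 0.0465]
tool_rot: [-0.001, 0.705, 0.709, 0.002]
ft_force: [1.2, 0.6, 2.3]
opening: 0.0126
gripper_force: 78.7
```

apply_moves:
  targets: [1,0,0,0.3,0,0,0,0.4,0,0,0.3,0,0,0,0.4,0,0,0,0,0,0,0,0,0,0,0,0,0,-0.4,0,0,0,0,0,0,-0.4,0,0,0,0,0,0,-0.4,0,0,-20,0,0,0,-0.4,0,0,-45,0,0,0,-0.4,-30,0,-55,0,0,0,-0.4,-30,0,-55,0,0,0]

```text
time: 20.73
position: [0.4545, 0.0755, 0.1039]
tool_rot: [0.001, 0.706, 0.709, 0.002]
ft_force: [0.0, 0.2, -0.9]
opening: 0.0599
gripper_force: 0.0
```

apply_moves:
  targets: [-0.4,0,0,0,0,0,0,-0.4,0,0,0,0,0,0,-0.4,0,0,0,0,0,0,-0.4,0,0,0,0,0,0]

```text
time: 21.07
position: [0.4521, 0.0787, 0.1003]
tool_rot: [-0.002, 0.705, 0.709, 0.001]
ft_force: [-1.1, 0.6, 0.1]
opening: 0.0597
gripper_force: 0.0
```

```bash
python3 look.py w9 eye post pin_tip pin_grip eye_grip; python3 - <<'E'
import cv2
im=cv2.imread('pics/w9.png',0)
for v in range(84,160,3): print(v,' '.join('%3d'%x for x in im[v,290:336:2]))
E
```

```text
cam [0.4523509  0.16006287 0.2271181 ] pos [0.4521671  0.0786441  0.10039935]
eye 0.86 [0.4526 0.1496 0.046 ] [313. 116.]
post 0.57 [0.455  0.1511 0.0468] [317. 114.]
pin_tip 0.89 [ 0.4532 -0.0314  0.0326] [312. 339.]
pin_grip 0.79 [0.4538 0.0113 0.0412] [314. 307.]
eye_grip 0.67 [0.4516 0.1089 0.0417] [311. 182.]
84  92  93  93  91  92  91  93  92  93  93  94  92  92  91  91  95  94  91  92  90  92  90  90
87  90  89  90  89  89  89  91  90  93  91  91  88  88  87  89  90  89  88  91  89  87  91  89
90  91  93  93  90  93  93  93  91  90  91  92  92  93  92  93  90  91  91  91  93  91  92  92
93  91  91  92  92  90  92  91  90  92  91  90  94  89  91  92  89  91  92  90  91  89  93  89
96  92  90  89  88  87  89  88  89  90  90  89  91  88  88  88  90  90  89  90  88  90  89  88
99  91  89  92  92  92  93  91  91  91  91  89  84  84  89  91  91  92  94  92  92  92  91  91
102  91  90  90  91  90  90  90  80  70  68  66  70  69  67  66  68  74  84  89  90  91  91  91
105  89  89  90  90  88  86  72  68  70  68  69  67  68  66  66  71  68  67  79  86  89  90  92
108  88  90  90  88  7
[... 1005 characters left out ...]
  94  96  95  96  95  93  91
141  96  93  96  96  96  93  94  92  82  87  73  65  67  67  79  85  95  97  95  94  94  94  90
144  95  95  95  97  96  93  92  94  80  85  74  68  66  63  79  84  96  96  94  96  95  93  92
147  95  94  95  94  95  95  94  92  83  86  73  66  66  66  80  82  95  96  94  94  96  94  90
150  96  94  94  96  98  91  93  91  82  86  72  67  69  62  78  85  96  94  94  95  95  92  91
153  95  94  94  92  95  93  92  92  83  87  70  65  67  67  79  85  95  93  94  96  93  93  92
156  94  95  95  95  95  94  93  91  84  84  70  66  69  65  78  83  94  93  96  97  93  91  93
159  93  94  93  94  96  92  93  90  73  73  66  68  67  64  66  72  87  95  95  94  96  92  91
```

```bash
python3 -c "
from rig import sign_off
print(sign_off())"
```

```text
the job is handed in; nothing more can be done
None
```

The job is handed in. By the last measurements the pin is fully down in the anchor hole and the eye sits down over the post. The pusher is at its home stop and the gripper was clear of everything; the sign-off gave no verdict.

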